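Snap the vent plug into the air coupler

TASK

Fit the blue vent plug into the quick coupler on the air block: first draw the coupler's knurled sleeve back, down towards the block, until it catches and stays back by itself when you let go. Then take the plug from its wooden stand, put its nose into the coupler's mouth and press it gently home by feel until the sleeve springs forward again and locks it; never force it (never press with more than about 2.5 kg). Let go of the plug, and leave the jar, the red spool and the gold tin where they are.

Things in the scene. Friction and masses are not known exactly. Their poses are not given: they have to be found in the camera images.
- air_block: fixed aluminium air block, 66 x 66 x 40 mm, with a brass quick coupler standing upright on its middle, mouth up: bore 17 mm wide in a flat rim 26 mm in diameter, steel knurled sleeve round it 36 mm in diameter and 27 mm long, its upper edge 1.5 mm below the mouth when forward. Origin: centre of the block's underside, z up
- mouth_low (a point): point fixed on the block's axis, 84 mm above its underside: the lowest place for the coupler's mouth. The mouth really lies 0 to 20 mm above it (unmeasured, differs at each start, rigid in height) and its axis up to 3 mm off in the block's x and in y; the coupler floats in a grommet, can be pushed sideways to 4 mm off with about 4 N, and stays where left
- block_top (a point): centre of the block's top face, 40 mm above its underside, under the coupler. Sleeve forward: locking dogs 8 mm below the mouth stop any plug. Sleeve caught back: the plug goes in against springs (up to about 12 N) until its shoulder meets the rim; in the last 5 mm the nose trips the catch and the sleeve springs forward. Pressing with over 25 N is forcing it (the rule trips at 38 N of contact force, springs included)
- sleeve (a joint): travel of the coupler's sleeve in m: 0 forward (up), grows as it is drawn back (down); it needs 4 to 15 N; drawn to the stop and let go, it stays caught at about 0.008 to 0.009; hard stop at 0.0108
- vent_plug: loose vent plug of steel, about 200 g, upright in its stand at the start. Origin: the tip of its nose, z up along its axis towards the grip. Steel nose 15 mm in diameter from z = 0 to 26 mm (round-nosed; a groove 6 mm in diameter at z = 14 to 22 mm), blue grip with dark ribs 24 mm in diameter from z = 26 to 56 mm (its underside is the shoulder that meets the coupler's rim), copper-coloured dome 15 mm in diameter up to z = 68 mm
- plug_stand: fixed wooden block, 60 x 60 x 34 mm, with one loose hole of 19 mm, 30 mm deep, in which the plug stands with its shoulder on the top face. Origin: centre of the underside, z up
- jar_nails: bystander: clear jar of tacks with a pale lid, 60 mm in diameter, 64 mm tall; origin under its centre
- spool_red: bystander: spool of red thread, 40 mm in diameter, 60 mm tall, standing; origin under its centre
- wax_tin: bystander: flat round gold tin, 62 mm in diameter, 25 mm tall; origin under its centre
- valve (a joint): travel in m of the coupler's inner valve, a sprung brass stem 17 mm below the mouth that the plug's nose pushes down: 0 closed, about 0.0075 to 0.009 with the plug home and locked
There are look-alikes about, which are no part of the job. What is shaped like the air_block but green is not meant.

How it is judged (in metres and radians):
On the way, in this order (a step that is already met when the one before it is completed fails the run):
1. the sleeve is caught back with the fingers off the coupler (value of joint sleeve above 0.006 m and contact force between the fingers and air_block below 0.1 N), for 0.2 s.
2. the plug's nose pushes the coupler's valve open while the sleeve is still back (value of joint sleeve above 0.006 m and value of joint valve above 0.001 m and horizontal distance between vent_plug and air_block below 0.012 m).
At the end, for the whole second after the job is handed in: the plug sits locked in the coupler: its nose holds the valve open more than 6 mm, it stands within 9 mm of the block's axis, tilted less than 0.1 rad, at rest and released, and the sleeve is forward again to within 1.5 mm (value of joint sleeve below 0.0015 m and value of joint valve above 0.006 m and horizontal distance between vent_plug and air_block below 0.009 m and angle between vent_plug's own z axis and vertical below 0.1 rad and linear speed of vent_plug below 0.05 m/s and contact force between vent_plug and the fingers below 0.1 N); the robot touches nothing.
It fails at once if the plug is forced: more than 38 N of contact force between the plug and the air block with its coupler (contact force between vent_plug and air_block above 38 N).
It fails at once if the jar is moved more than 20 mm (distance of jar_nails from where it was at the start of the episode above 0.02 m).
It fails at once if the spool is moved more than 20 mm (distance of spool_red from where it was at the start of the episode above 0.02 m).
It fails at once if the gold tin is moved more than 20 mm (distance of wax_tin from where it was at the start of the episode above 0.02 m).
It also fails if it takes over 48 s, if anything falls off the work surface, if the arm or the gripper's body presses on something with over 40 N, if the wrist force passes 120 N, or if a joint passes its speed limit or range.

ROBOT

A 6-joint arm with a two-finger parallel gripper is mounted at the origin on a cart in front of the work surface, level with it; the furniture and walls round the work are solid. World frame = base frame: x ahead of the robot, y to its left, z up, the work surface at z = 0. Lengths are in m, angles in degrees, forces in N, time in s.
With the tool pointing down it reaches from about 0.4 to 0.825 m from the base axis. Payload 7 kg.
Tool frame: the origin (TCP) lies between the finger pads; the fingertips stand 11 mm ahead of it and the grasp point (between the pads) lies 8 mm behind it; z points along the fingers, y is the direction in which the jaws open and shut (so a half turn about z gives the same grasp; the last joint's range is limited). The gripper opens to 88 mm and grips with 3 to 60 N. Pads are 19 mm wide; open, the fingers measure 130 mm over their backs; the gripper's body (78 mm by 193 mm) begins 47 mm behind the grasp point.
Start: joints at [85.09, 20.546, 0.682, 0, -70.136, -16.507], TCP at [0.246, 0.628, 0.238] pointing down, gripper open.
Joint ranges: [-176.03, 176.03], [-82.01, 121.73], [-58.28, 71.71], [-173.87, 95.51], [-174.79, -0.11], [-173.66, 173.66]. Speed limits (degrees/s): [136.94, 136.94, 172.46, 180, 180, 180].

INTERFACE

Orientations are given as [roll, pitch, yaw] about the fixed x, y, z axes, in that order (R = Rz(yaw) Ry(pitch) Rx(roll)).
In Python, from plant import r gives the robot as it stands.
- The arm moves only by the shell command python3 -m inch 'ROWS' [OPENING] [FORCE]. ROWS is JSON, a list of rows, each an object of numbers: "x", "y", "z": the shift along the tool's x, y, z as a fraction of full scale; "yaw": the turn about the tool's z as a fraction of full scale. In form: [{"x": .., "y": .., "z": .., "yaw": ..}, ...]. A call has 1 to 5 rows; each row shifts and turns the pose as measured when the row begins, along the tool's axes as they then stand; what a row does not reach is not made up. Full scale, the value 1, is 0.025 m for a shift and 4 degrees for a turn. A row lasts 1/12 s, in which the tool goes at most 41.7 mm and 7.16 degrees, less where a joint would pass 70% of its speed; a pose out of reach is approached as far as the arm can. A call with a number of a shift or a turn outside -1 to 1 is refused whole. A call with a gripper value outside its range is refused whole. OPENING is the opening, from -1 (shut) to 1 (fully open), set as the call begins (- or left out, the last holds). The fingers move at their own pace and stop on an object; FORCE is the grip in N (left out, the last holds). Time passes only in rows, so rows that do not move let the fingers close. It gives the time, the measured TCP pose, the force and the opening at its end, in the units of the state.
- r.get_state(): the state, without advancing time (a new reading comes with each control period).
- r.capture(name): name is "scene" or "side" or "wrist"; returns (picture, depth): 420x560x3 uint8, red, green, blue; 420x560 float32, m along the optical axis (not along the pixel's ray), 0 where there is no reading.
- r.camera_info(name): a dict with "mtx" (3x3 intrinsics, pixels), "k1" (the pictures are not rectified: a ray, as slopes to the right and down, at radius r is drawn at 1 + k1 r^2 times it, then the intrinsics apply), "pose" (4x4, takes a point from camera to world coordinates). Camera axes: x right, y down, z forward; pixel columns grow to the right and rows downward; lengths in m; the calibration is good to about 2 mm. A picture is of the moment at which its call begins: read the wrist's pose just before it. camera_info takes no time and is no camera call; for the wrist camera it gives the pose at the moment of the call.
- r.close_job(): hands the job in, once; it reports no verdict.
The state is a dict: "time_s": time; "joints": joint angles; "qd": joint speeds; "joint_torque": joint torques, N m; "tcp_pos": TCP position; "eef_rot": TCP orientation; "contact_force": force on the tool from outside, world axes, zero at the start; "moment": the same for the moment, N m; "gripper_width": finger opening in m.
Only numpy, scipy, OpenCV 4.12 (cv2) and the standard library are available. Lean on these libraries where they do the work, as an engineer would, in place of code of your own. Each camera call takes 0.05 s, during which the arm holds its last target. There are 200 camera calls.

## Working session

There is one attempt and no reset: what is moved stays moved. The work goes in short steps, Python scripts to look and compute and a shell command to move; the robot and the scene stay as the last step left them, time stands still between calls to the robot, and variables do not carry over. Pictures are saved under pics/ and viewed, about 8 in all and at most 12, crops included, and the job is handed in when it is done.

```bash
ls; mkdir -p pics; python3 - <<'E'
from plant import r
import cv2,numpy as np
s=r.get_state();print(s)
for n in("scene","side"):
    p,d=r.capture(n);np.savez(f"pics/{n}0.npz",p=p,d=d);i=r.camera_info(n);print(n,i)
    cv2.imwrite(f"pics/{n}0.png",p[:,:,::-1])
E
```

```text
pics
{'time_s': 0.0, 'joints': array([ 8.50882628e+01,  2.05895238e+01,  6.32925153e-01, -2.07966593e-02,
       -7.01349735e+01, -1.65086734e+01]), 'qd': array([-0.07593424, -0.01970538,  0.11078294, -0.01390983,  0.08886284,
       -0.02860934]), 'joint_torque': array([-2.74924656e-03, -5.82707191e+01,  2.93053919e+01,  6.99676126e+00,
        7.12816996e-03, -1.78567143e-04]), 'tcp_pos': array([0.24634331, 0.62792981, 0.23663567]), 'eef_rot': array([ 1.79906647e+02, -7.27948856e-03, -2.14274871e+01]), 'contact_force': array([-0.44506477, -0.61608699,  0.46386143]), 'moment': array([ 0.00835944,  0.02065082, -0.01269177]), 'gripper_width': 0.08789574288584849}
scene {'mtx': array([[436.22697364,   0.        , 284.12225867],
       [  0.        , 436.22697364, 209.55911185],
       [  0.        ,   0.        ,   1.        ]]), 'k1': -0.03441279402586561, 'pose': array([[-0.41153028, -0.62614436,  0.6622583 , -0.02524629],
       [-0.91121196,  0.26806546, -0.31278375,  0.21789628],
       [ 0.01831921, -0.73217767, -0.68086729,  0.72255553],
       [ 0.        ,  0.        ,  0.        ,  1.        ]])}
side {'mtx': array([[461.90185426,   0.        , 276.09082924],
       [  0.        , 461.90185426, 215.95665558],
       [  0.        ,   0.        ,   1.        ]]), 'k1': -0.11109691964450759, 'pose': array([[ 0.58140142,  0.50521161, -0.63775671,  1.31517613],
       [ 0.81360222, -0.35630961,  0.45945064, -0.59863006],
       [ 0.00488095, -0.78600553, -0.6182002 ,  0.80066013],
       [ 0.        ,  0.        ,  0.        ,  1.        ]])}
```

View pics/scene0.png

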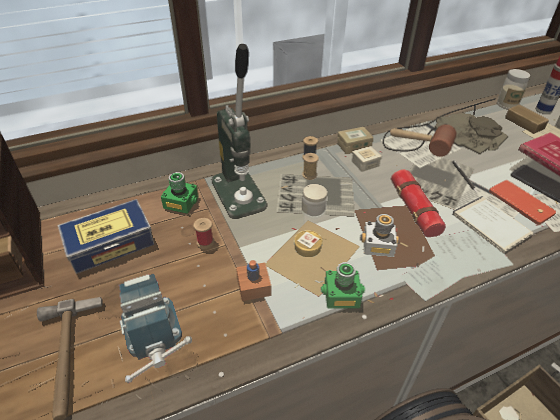

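View pics/side0.png

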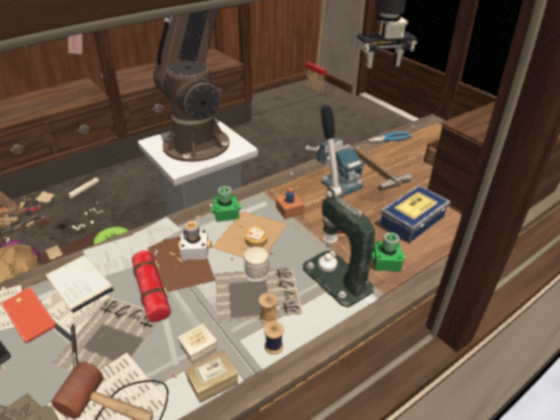

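The aluminium block is at scene pixel (381,238). The two green blocks at (180,195) and (344,285) are the look-alikes. The stand with the plug is at (254,280), the jar at (312,198), the tin at (308,242) and the red spool at (204,234). Next I'll take one crop to confirm and measure.

```bash
cat > h.py <<'E'
import numpy as np,cv2
def rays(i,uv):
    uv=np.float64(uv).reshape(-1,2);K=i["mtx"]
    D=np.array([i["k1"],0,0,0,0.])
    # drawn = ray*(1+k1 r^2): OpenCV's radial model
    n=cv2.undistortPoints(uv.reshape(-1,1,2),K,D).reshape(-1,2)
    return np.c_[n,np.ones(len(n))]
def deproj(i,uv,z):
    c=rays(i,uv)*np.reshape(z,(-1,1));P=i["pose"];return c@P[:3,:3].T+P[:3,3]
def onplane(i,uv,z):
    P=i["pose"];d=rays(i,uv)@P[:3,:3].T;o=P[:3,3];return o+d*((z-o[2])/d[:,2])[:,None]
def cloud(i,d):
    v,u=np.nonzero(d>0);return u,v,deproj(i,np.c_[u,v],d[v,u])
E
python3 - <<'E'
from plant import r
from h import *
for n,bx in(("scene",{"block":(355,200,410,262),"stand":(230,255,278,305),"jar":(298,180,330,218),"tin":(292,225,324,258),"spool":(190,216,218,252)}),("side",{"block":(175,215,212,262),"stand":(272,185,308,218)})):
    f=np.load(f"pics/{n}0.npz");i=r.camera_info(n);u,v,X=cloud(i,f["d"])
    for k,(a,b,c,d) in bx.items():
        m=(u>=a)&(u<c)&(v>=b)&(v<d);Y=X[m]; Y=Y[Y[:,2]>.012]
        print(n,k,len(Y),"zmax",Y[:,2].max().round(4),"min/max xy",Y[:,:2].min(0).round(3),Y[:,:2].max(0).round(3))
        for lo in np.arange(.02,.125,.01):
            q=Y[(Y[:,2]>=lo)&(Y[:,2]<lo+.01)]
            if len(q)>3:print("  %.2f"%lo,len(q),((q.min(0)+q.max(0))/2).round(4)[:2],(q.max(0)-q.min(0)).round(3)[:2])
f=np.load("pics/scene0.npz")["p"]
a=cv2.resize(f[195:265,345:425],None,fx=5,fy=5,interpolation=2);b=cv2.resize(f[245:315,215:295],None,fx=5,fy=5,interpolation=2)
cv2.imwrite("pics/crop1.png",np.hstack([a,b])[:,:,::-1])
E
```

```text
scene block 1162 zmax 0.0862 min/max xy [ 0.444 -0.391] [ 0.578 -0.216]
  0.02 183 [ 0.5065 -0.3006] [0.125 0.169]
  0.03 298 [ 0.5035 -0.3027] [0.119 0.171]
  0.04 283 [ 0.486  -0.2594] [0.081 0.082]
  0.05 17 [ 0.4805 -0.2543] [0.025 0.024]
  0.06 65 [ 0.4817 -0.2541] [0.029 0.029]
  0.07 84 [ 0.4842 -0.2565] [0.034 0.032]
  0.08 143 [ 0.4859 -0.2587] [0.035 0.035]
scene stand 968 zmax 0.0775 min/max xy [0.456 0.002] [0.528 0.073]
  0.02 102 [0.4866 0.0434] [0.062 0.059]
  0.03 593 [0.4918 0.0375] [0.072 0.07 ]
  0.04 41 [0.4871 0.0386] [0.016 0.023]
  0.05 40 [0.4865 0.0387] [0.014 0.024]
  0.06 73 [0.4894 0.0383] [0.02  0.023]
  0.07 45 [0.4912 0.0381] [0.014 0.014]
scene jar 710 zmax 0.0668 min/max xy [ 0.613 -0.206] [ 0.674 -0.147]
  0.02 71 [ 0.6331 -0.1729] [0.039 0.052]
  0.03 83 [ 0.6335 -0.1746] [0.038 0.056]
  0.04 97 [ 0.6353 -0.175 ] [0.042 0.056]
  0.05 82 [ 0.6334 -0.1754] [0.04  0.053]
  0.06 316 [ 0.6452 -0.1771] [0.058 0.057]
scene tin 554 zmax 0.0286 min/max xy [ 0.513 -0.143] [ 0.576 -0.08 ]
  0.02 495 [ 0.5443 -0.1112] [0.063 0.063]
scene spool 406 zmax 0.0626 m
[... 213 characters left out ...]
452 0.0945] [0.04  0.036]
side block 895 zmax 0.0886 min/max xy [ 0.449 -0.302] [ 0.534 -0.215]
  0.02 116 [ 0.5016 -0.2605] [0.062 0.084]
  0.03 118 [ 0.4983 -0.2586] [0.069 0.086]
  0.04 353 [ 0.4911 -0.2582] [0.085 0.086]
  0.05 19 [ 0.4941 -0.2606] [0.016 0.02 ]
  0.06 43 [ 0.4931 -0.2588] [0.021 0.034]
  0.07 60 [ 0.4903 -0.2591] [0.029 0.037]
  0.08 117 [ 0.4842 -0.2576] [0.041 0.036]
side stand 530 zmax 0.0808 min/max xy [0.457 0.005] [0.529 0.074]
  0.02 78 [0.4934 0.0349] [0.071 0.06 ]
  0.03 258 [0.4929 0.0396] [0.071 0.068]
  0.04 31 [0.4916 0.0398] [0.032 0.064]
  0.05 27 [0.4959 0.0384] [0.02  0.019]
  0.06 38 [0.4942 0.0391] [0.019 0.023]
  0.07 22 [0.4932 0.0401] [0.02  0.017]
```

View pics/crop1.png

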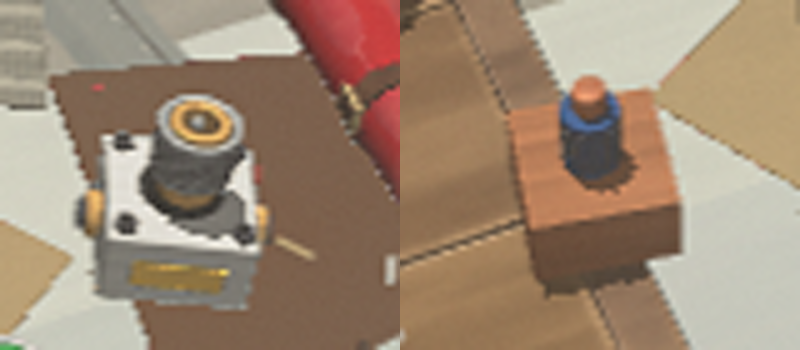

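The crop confirms both targets: the aluminium block with its brass and steel coupler, and the wooden stand with the blue plug. I'm starting to move, passing over the plug on the way to the coupler.

```bash
R='[{"x":0.95,"y":1}]'
python3 -m inch '[{"x":0.95,"y":1},{"x":0.95,"y":1},{"x":0.95,"y":1},{"x":0.95,"y":1},{"x":0.95,"y":1}]' 1
python3 -m inch '[{"x":0.95,"y":1},{"x":0.95,"y":1},{"x":0.95,"y":1},{"x":0.95,"y":1},{"x":0.95,"y":1}]'
python3 -m inch '[{"x":0.95,"y":1},{"x":0.95,"y":1},{"x":0.95,"y":1},{"x":0.95,"y":1},{"x":0.95,"y":1}]'
python3 -m inch '[{"x":0.95,"y":1},{"x":0.95,"y":1},{"x":0.95,"y":1}]'
python3 - <<'E'
from plant import r
import h
print(r.camera_info("wrist")["pose"].round(3))
f=r.get_state()["tcp_pos"];import numpy as np
i=r.camera_info("scene");u,v,X=h.cloud(i,np.load("pics/scene0.npz")["d"])
for a,b,c,d in((320,260,366,310),(395,170,445,235)):
    m=(u>=a)&(u<c)&(v>=b)&(v<d)&(X[:,2]>.02);print(X[m].min(0).round(3),X[m].max(0).round(3))
E
```

```text
[[-0.364 -0.891 -0.272  0.32 ]
 [-0.931  0.349  0.103  0.599]
 [ 0.003  0.291 -0.957  0.383]
 [ 0.     0.     0.     1.   ]]
[ 0.358 -0.155  0.02 ] [ 0.441 -0.074  0.087]
[ 0.45  -0.451  0.02 ] [ 0.655 -0.287  0.05 ]validation failed for argument at $[0]...
validation failed for argument at $[0]...
validation failed for argument at $[0]...
validation failed for argument at $[0]...
```

```bash

python3 -m inch '[{"x":0.95,"y":1,"z":0,"yaw":0},{"x":0.95,"y":1,"z":0,"yaw":0},{"x":0.95,"y":1,"z":0,"yaw":0},{"x":0.95,"y":1,"z":0,"yaw":0},{"x":0.95,"y":1,"z":0,"yaw":0}]' 1
python3 -m inch '[{"x":0.95,"y":1,"z":0,"yaw":0},{"x":0.95,"y":1,"z":0,"yaw":0},{"x":0.95,"y":1,"z":0,"yaw":0},{"x":0.95,"y":1,"z":0,"yaw":0},{"x":0.95,"y":1,"z":0,"yaw":0}]'
```

```text
time_s: 0.52
tcp_pos: [0.3102, 0.4667, 0.2315]
eef_rot: [179.5, -0.1, -21.1]
contact_force: [0.6, 0.6, 0.4]
gripper_width: 0.0875
time_s: 0.93
tcp_pos: [0.3767, 0.298, 0.2313]
eef_rot: [179.4, -0.0, -21.0]
contact_force: [-0.3, -0.5, 0.9]
gripper_width: 0.0873
```

```bash

python3 -m inch '[{"x":0.95,"y":1,"z":0,"yaw":0},{"x":0.95,"y":1,"z":0,"yaw":0},{"x":0.95,"y":1,"z":0,"yaw":0},{"x":0.95,"y":1,"z":0,"yaw":0},{"x":0.95,"y":1,"z":0,"yaw":0}]'
python3 -m inch '[{"x":0.95,"y":1,"z":0,"yaw":0},{"x":0.95,"y":1,"z":0,"yaw":0},{"x":0,"y":0,"z":0,"yaw":0}]'
cat > look.py <<'E'
import sys
from plant import r
from h import *
n,c=sys.argv[1],sys.argv[2]
i=r.camera_info(c);s=r.get_state();p,d=r.capture(c);np.savez(f"pics/{n}.npz",p=p,d=d,**i)
cv2.imwrite(f"pics/{n}.png",p[:,:,::-1]);print(s["tcp_pos"].round(4),s["eef_rot"].round(2))
E
python3 look.py w1 wrist
python3 -m inch '[{"x":0.5,"y":1,"z":0.4,"yaw":0},{"x":0.5,"y":1,"z":0.4,"yaw":0},{"x":0.5,"y":1,"z":0.4,"yaw":0},{"x":0.5,"y":1,"z":0.4,"yaw":0},{"x":0.5,"y":1,"z":0.4,"yaw":0}]'
python3 -m inch '[{"x":0.3,"y":1,"z":0,"yaw":0},{"x":0.3,"y":1,"z":0,"yaw":0},{"x":0.3,"y":1,"z":0,"yaw":0},{"x":0.3,"y":1,"z":0,"yaw":0},{"x":0,"y":0,"z":0,"yaw":0}]'
python3 look.py w2 wrist
```

```text
time_s: 1.35
tcp_pos: [0.4431, 0.1297, 0.2325]
eef_rot: [179.4, 0.0, -20.9]
contact_force: [0.7, 0.2, -0.5]
gripper_width: 0.088
time_s: 1.6
tcp_pos: [0.4705, 0.0581, 0.2329]
eef_rot: [179.4, 0.0, -21.1]
contact_force: [0.1, -0.4, -0.1]
gripper_width: 0.0875
[0.4705 0.0581 0.2329] [ 1.7935e+02  3.0000e-02 -2.1070e+01]
time_s: 2.07
tcp_pos: [0.4847, -0.0788, 0.1841]
eef_rot: [179.6, -0.2, -20.8]
contact_force: [0.5, 0.7, 0.5]
gripper_width: 0.0875
time_s: 2.48
tcp_pos: [0.4752, -0.1865, 0.1807]
eef_rot: [179.5, 0.2, -20.7]
contact_force: [0.0, -0.1, 0.1]
gripper_width: 0.088
[ 0.4752 -0.1865  0.1807] [179.51   0.22 -20.66]
```

```bash
python3 -c "
import cv2,numpy as np
cv2.imwrite('pics/w12.png',cv2.resize(np.hstack([cv2.imread('pics/w1.png'),cv2.imread('pics/w2.png')]),(800,300),interpolation=3))"
```

```text
(no output)
```

View pics/w12.png

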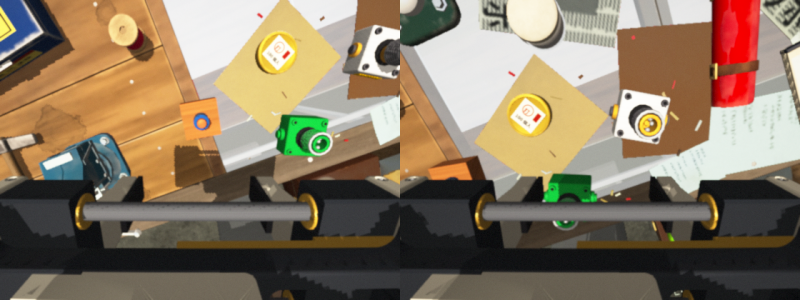

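Left half: the plug in its stand at about (283,172), full-resolution pixels. Right half: the aluminium block, with the brass rim and steel sleeve ring at about (353,172).

```bash
python3 - <<'E'
from h import *
for n,bx,zs in(("w1",(255,140,310,200),[(.02,.036),(.06,.068),(.068,.085)]),("w2",(310,130,390,205),[(.036,.046),(.076,.0835),(.0835,.09),(.09,.11)])):
    f=np.load(f"pics/{n}.npz");u,v,X=cloud(f,f["d"]);a,b,c,d=bx
    m=(u>=a)&(u<c)&(v>=b)&(v<d);Y=X[m];print(n,Y[:,2].max())
    print(np.histogram(Y[:,2],np.arange(0,.11,.004)))
    for lo,hi in zs:
        q=Y[(Y[:,2]>=lo)&(Y[:,2]<hi)]
        if len(q)>3:
            cc,wh,an=cv2.minAreaRect(np.float32(q[:,:2]*1000));print(lo,len(q),np.round(cc,1),np.round(wh,1),round(an,1),"zmed",np.median(q[:,2]).round(4), "circ",[np.round(t,1) for t in cv2.minEnclosingCircle(np.float32(q[:,:2]*1000))])
E
```

```text
w1 0.0765438477316977
(array([  50,    3,    6,    6,    6,    5,    6,  205, 1903,    9,    5,
         11,    5,    8,   24,  203,   16,    5,  146,    8,    0,    0,
          0,    0,    0,    0,    0]), array([0.   , 0.004, 0.008, 0.012, 0.016, 0.02 , 0.024, 0.028, 0.032,
       0.036, 0.04 , 0.044, 0.048, 0.052, 0.056, 0.06 , 0.064, 0.068,
       0.072, 0.076, 0.08 , 0.084, 0.088, 0.092, 0.096, 0.1  , 0.104,
       0.108]))
0.02 2119 [492.9  38.5] [60.  60.3] 79.0 zmed 0.033 circ [array([491.4,  38.5]), np.float64(40.4)]
0.06 219 [493.4  38.4] [22.8 22.7] 69.1 zmed 0.0629 circ [array([493.3,  38.6]), np.float64(11.8)]
0.068 159 [493.5  38.7] [13.8 14. ] 68.0 zmed 0.0745 circ [array([493.2,  38.6]), np.float64(7.3)]
w2 0.0854517443760335
(array([ 964,    0,    0,    0,    1,    7,   34,   29,   12, 1798,  622,
         31,    0,   43,   35,   59,  134,   66,  104,  254,  898,   38,
          0,    0,    0,    0,    0]), array([0.   , 0.004, 0.008, 0.012, 0.016, 0.02 , 0.024, 0.028, 0.032,
       0.036, 0.04 , 0.044, 0.048, 0.052, 0.056, 0.06 , 0.064, 0.068,
       0.072, 0.076, 0.08 , 0.084, 0.088, 0.092, 0.096, 0.1  , 0.104,
       0.108]))
0.036 2451 [ 488.4 -260. ] [66.2 65.9] 59.5 zmed 0.0392 circ [array([ 488.1, -261.2]), np.float64(43.6)]
0.076 1076 [ 486.5 -259.4] [35.7 35.8] 89.5 zmed 0.0816 circ [array([ 486. , -259.7]), np.float64(18.5)]
0.0835 114 [ 486.7 -259.5] [23.5 24.4] 38.5 zmed 0.0839 circ [array([ 486.8, -261.8]), np.float64(14.1)]
```

```bash

python3 -m inch '[{"x":0.49,"y":0.86,"z":0,"yaw":0},{"x":0.49,"y":0.86,"z":0,"yaw":0},{"x":0.49,"y":0.86,"z":0.3,"yaw":0},{"x":0,"y":0,"z":0,"yaw":0},{"x":0,"y":0,"z":0,"yaw":0}]'
cat > go.py <<'E'
import sys,numpy as np
from plant import r
from scipy.spatial.transform import Rotation as R
s=r.get_state();t=np.array([float(a) for a in sys.argv[1:4]])
print("tool-frame full-scale units to target:",(R.from_euler("xyz",s["eef_rot"],degrees=True).inv().apply(t-s["tcp_pos"])/.025).round(3))
E
python3 go.py 0.4865 -0.2595 0.068
```

```text
time_s: 2.95
tcp_pos: [0.489, -0.2557, 0.173]
eef_rot: [179.6, 0.2, -20.4]
contact_force: [0.6, 0.2, 0.4]
gripper_width: 0.0876
tool-frame full-scale units to target: [-0.025  0.149  4.203]
```

```bash

python3 -m inch '[{"x":-0.02,"y":0.15,"z":0.85,"yaw":0},{"x":0,"y":0,"z":0.85,"yaw":0},{"x":0,"y":0,"z":0.8,"yaw":0},{"x":0,"y":0,"z":0.6,"yaw":0},{"x":0,"y":0,"z":0,"yaw":0}]'
python3 go.py 0.4865 -0.2595 0.068
```

```text
time_s: 3.37
tcp_pos: [0.4895, -0.253, 0.0948]
eef_rot: [179.7, -0.0, -20.2]
contact_force: [0.6, -0.2, -0.4]
gripper_width: 0.0878
tool-frame full-scale units to target: [-0.023  0.278  1.074]
```

```bash

python3 -m inch '[{"x":-0.02,"y":0.28,"z":0.5,"yaw":0},{"x":0,"y":0,"z":0.5,"yaw":0},{"x":0,"y":0,"z":0,"yaw":0}]'
python3 go.py 0.4865 -0.2595 0.068
```

```text
time_s: 3.62
tcp_pos: [0.4881, -0.256, 0.0711]
eef_rot: [179.7, -0.1, -19.9]
contact_force: [-0.5, 0.3, -0.1]
gripper_width: 0.0874
tool-frame full-scale units to target: [-0.013  0.151  0.124]
```

```bash

python3 -m inch '[{"x":-0.02,"y":0.2,"z":0.15,"yaw":0},{"x":0,"y":0,"z":0,"yaw":0},{"x":0,"y":0,"z":0,"yaw":0},{"x":0,"y":0,"z":0,"yaw":0},{"x":0,"y":0,"z":0,"yaw":0}]' -1 40
python3 -m inch '[{"x":0,"y":0,"z":0,"yaw":0},{"x":0,"y":0,"z":0,"yaw":0},{"x":0,"y":0,"z":0,"yaw":0},{"x":0,"y":0,"z":0,"yaw":0},{"x":0,"y":0,"z":0,"yaw":0}]'
```

```text
time_s: 4.03
tcp_pos: [0.4885, -0.2592, 0.0715]
eef_rot: [179.7, -0.4, -19.7]
contact_force: [-0.0, 0.3, 1.0]
gripper_width: 0.0597
time_s: 4.45
tcp_pos: [0.4891, -0.2597, 0.0729]
eef_rot: [179.7, -0.5, -19.7]
contact_force: [-0.2, 0.6, -0.3]
gripper_width: 0.0354
```

```bash

python3 -m inch '[{"x":0,"y":0,"z":0.25,"yaw":0},{"x":0,"y":0,"z":0.25,"yaw":0},{"x":0,"y":0,"z":0.25,"yaw":0}]'
python3 -m inch '[{"x":0,"y":0,"z":0.25,"yaw":0},{"x":0,"y":0,"z":0.25,"yaw":0}]'
```

```text
time_s: 4.7
tcp_pos: [0.4938, -0.2621, 0.0611]
eef_rot: [179.6, -1.1, -19.5]
contact_force: [-7.6, 0.3, 56.8]
gripper_width: 0.0352
time_s: 4.87
tcp_pos: [0.4963, -0.2636, 0.0584]
eef_rot: [179.5, -1.5, -19.3]
contact_force: [-21.1, 16.9, 60.4]
gripper_width: 0.0353
```

```bash

python3 -m inch '[{"x":0,"y":0,"z":0,"yaw":0},{"x":0,"y":0,"z":0,"yaw":0},{"x":0,"y":0,"z":0,"yaw":0},{"x":0,"y":0,"z":0,"yaw":0},{"x":0,"y":0,"z":0,"yaw":0}]' 1
python3 go.py 0.4865 -0.2595 0.23
```

```text
time_s: 5.28
tcp_pos: [0.4973, -0.2634, 0.0615]
eef_rot: [179.5, -1.7, -19.3]
contact_force: [-0.2, 0.3, -0.4]
gripper_width: 0.063
tool-frame full-scale units to target: [-0.258  0.052 -6.751]
```

```bash

python3 -m inch '[{"x":0,"y":0,"z":-0.6,"yaw":0},{"x":0,"y":0,"z":-1,"yaw":0},{"x":0,"y":0,"z":-1,"yaw":0},{"x":-0.4,"y":-0.6,"z":-1,"yaw":0},{"x":-0.4,"y":-0.8,"z":-1,"yaw":0}]'
python3 -m inch '[{"x":-0.5,"y":-0.9,"z":-0.5,"yaw":-0.2},{"x":-0.3,"y":-0.8,"z":0,"yaw":-0.2},{"x":0,"y":0,"z":0,"yaw":0}]'
python3 look.py w3 wrist; python3 - <<'E'
from h import *
f=np.load("pics/w3.npz");u,v,X=cloud(f,f["d"])
m=(abs(X[:,0]-.489)<.03)&(abs(X[:,1]+.26)<.03)&(X[:,2]>.03);Y=X[m];print(u[m].min(),u[m].max(),v[m].min(),v[m].max())
h=np.histogram(Y[:,2],np.arange(.036,.1,.002));print(list(zip(h[1].round(3),h[0])))
for lo,hi in((.06,.08),(.0805,.09)):
    q=Y[(Y[:,2]>lo)&(Y[:,2]<hi)];print(len(q),cv2.minAreaRect(np.float32(q[:,:2]*1000)),np.median(q[:,2]))
E
python3 -c "
import cv2;a=cv2.imread('pics/w3.png');cv2.imwrite('pics/w3c.png',cv2.resize(a[60:240,250:490],None,fx=3,fy=3))"
```

```text
time_s: 5.7
tcp_pos: [0.4825, -0.2224, 0.1694]
eef_rot: [179.3, -0.6, -19.5]
contact_force: [0.0, -0.5, 0.2]
gripper_width: 0.0876
time_s: 5.95
tcp_pos: [0.4791, -0.1727, 0.1862]
eef_rot: [179.4, -1.0, -17.9]
contact_force: [-0.9, -0.4, -0.3]
gripper_width: 0.0876
[ 0.4791 -0.1727  0.1862] [179.41  -0.95 -17.91]
318 559 136 419
[(np.float64(0.036), np.int64(182)), (np.float64(0.038), np.int64(1263)), (np.float64(0.04), np.int64(168)), (np.float64(0.042), np.int64(116)), (np.float64(0.044), np.int64(3)), (np.float64(0.046), np.int64(1)), (np.float64(0.048), np.int64(4)), (np.float64(0.05), np.int64(31)), (np.float64(0.052), np.int64(36)), (np.float64(0.054), np.int64(34)), (np.float64(0.056), np.int64(24)), (np.float64(0.058), np.int64(29)), (np.float64(0.06), np.int64(18)), (np.float64(0.062), np.int64(31)), (np.float64(0.064), np.int64(68)), (np.float64(0.066), np.int64(83)), (np.float64(0.068), np.int64(80)), (np.float64(0.07), np.int64(76)), (np.float64(0.072), np.int64(336)), (np.float64(0.074), np.int64(102)), (np.float64(0.076), np.int64(66)), (np.float64(0.078), np.int64(53)), (np.float64(0.08), np.int64(74)), (np.float64(0.082), np.int64(315)), (np.float64(0.084), np.int64(43)), (np.float64(0.086), np.int64(0)), (np.float64(0.088), np.int64(0)), (np.float64(0.09), np.int64(0)), (np.float64(0.092), np.int64(0)), (np.float64(0.094), np.int64(0)), (np.float64(0.096), np.int64(0))]
913 ((492.12274169921875, -262.0550842285156), (35.599544525146484, 35.80827713012695), 12.480668067932129) 0.07279985984539344
420 ((491.86767578125, -262.2492980957031), (24.754650115966797, 25.138080596923828), 30.19993019104004) 0.08306452865890854
```

View pics/w3c.png

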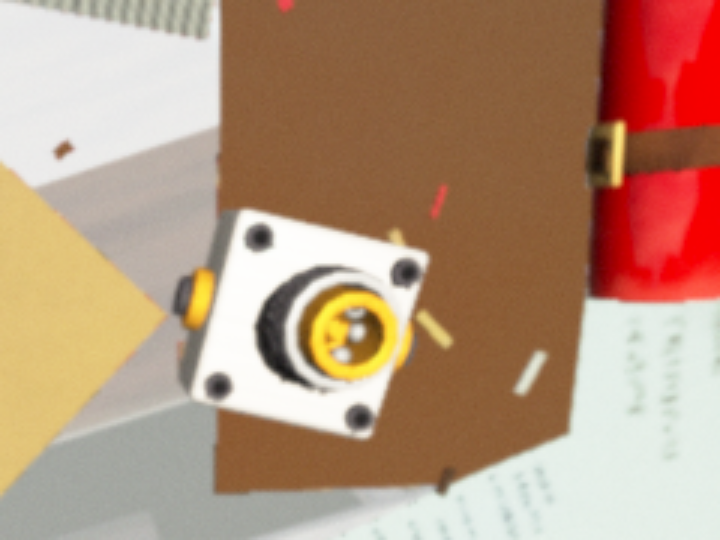

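The sleeve is caught back: its top is at z 0.073 and the mouth at about 0.084. The coupler axis is now at (0.492,-0.262). Next is the plug.

```bash
python3 go.py 0.4933 0.0386 0.13
python3 -m inch '[{"x":-0.2,"y":-1,"z":0,"yaw":0},{"x":-0.3,"y":-1,"z":0.2,"yaw":0},{"x":-0.3,"y":-1,"z":0.3,"yaw":0},{"x":-0.3,"y":-1,"z":0.3,"yaw":0},{"x":-0.3,"y":-1,"z":0.3,"yaw":0}]'
python3 -m inch '[{"x":-0.3,"y":-1,"z":0.3,"yaw":0},{"x":-0.2,"y":-1,"z":0.3,"yaw":0},{"x":0,"y":0,"z":0,"yaw":0}]'
python3 go.py 0.4933 0.0386 0.13
```

```text
tool-frame full-scale units to target: [-2.113 -8.271  2.125]
time_s: 6.42
tcp_pos: [0.4857, -0.0451, 0.1545]
eef_rot: [179.3, -0.9, -18.3]
contact_force: [0.8, -0.1, -0.9]
gripper_width: 0.0876
time_s: 6.67
tcp_pos: [0.4891, 0.0093, 0.1345]
eef_rot: [179.1, -0.7, -18.3]
contact_force: [0.4, 0.0, 0.5]
gripper_width: 0.0873
tool-frame full-scale units to target: [-0.212 -1.166  0.158]
```

```bash

python3 -m inch '[{"x":-0.15,"y":-0.7,"z":0,"yaw":0},{"x":-0.06,"y":-0.5,"z":0.4,"yaw":0},{"x":0,"y":0,"z":0.7,"yaw":0},{"x":0,"y":0,"z":0.5,"yaw":0},{"x":0,"y":0,"z":0,"yaw":0}]'
python3 go.py 0.4933 0.0386 0.05
```

```text
time_s: 7.08
tcp_pos: [0.4943, 0.0393, 0.0878]
eef_rot: [178.9, -0.5, -18.3]
contact_force: [-1.0, -0.6, 0.5]
gripper_width: 0.088
tool-frame full-scale units to target: [-0.043  0.01   1.513]
```

```bash

python3 -m inch '[{"x":-0.04,"y":0,"z":0.5,"yaw":0},{"x":0,"y":0.0,"z":0.5,"yaw":0},{"x":0,"y":0.0,"z":0.4,"yaw":0},{"x":0,"y":0,"z":0,"yaw":0}]'
python3 go.py 0.4933 0.0386 0.05
```

```text
time_s: 7.42
tcp_pos: [0.4935, 0.0366, 0.0496]
eef_rot: [178.7, -0.3, -18.4]
contact_force: [0.3, -0.3, -0.6]
gripper_width: 0.0877
tool-frame full-scale units to target: [-0.032 -0.074 -0.017]
```

```bash

python3 -m inch '[{"x":-0.02,"y":-0.1,"z":0,"yaw":0},{"x":0,"y":0,"z":0,"yaw":0},{"x":0,"y":0,"z":0,"yaw":0},{"x":0,"y":0,"z":0,"yaw":0},{"x":0,"y":0,"z":0,"yaw":0}]' -1 25
python3 -m inch '[{"x":0,"y":0,"z":0,"yaw":0},{"x":0,"y":0,"z":0,"yaw":0},{"x":0,"y":0,"z":0,"yaw":0},{"x":0,"y":0,"z":0,"yaw":0},{"x":0,"y":0,"z":0,"yaw":0}]'
python3 -m inch '[{"x":0,"y":0,"z":0,"yaw":0},{"x":0,"y":0,"z":0,"yaw":0},{"x":0,"y":0,"z":0,"yaw":0}]'
```

```text
time_s: 7.83
tcp_pos: [0.495, 0.0385, 0.051]
eef_rot: [178.7, -0.4, -18.4]
contact_force: [-0.4, -0.1, 0.4]
gripper_width: 0.0595
time_s: 8.25
tcp_pos: [0.4958, 0.0389, 0.0525]
eef_rot: [178.8, -0.5, -18.4]
contact_force: [0.2, 0.2, -0.5]
gripper_width: 0.0262
time_s: 8.5
tcp_pos: [0.4957, 0.0389, 0.0526]
eef_rot: [178.8, -0.5, -18.4]
contact_force: [0.2, -0.3, 0.1]
gripper_width: 0.0226
```

```bash

python3 -m inch '[{"x":0,"y":0,"z":-0.5,"yaw":0},{"x":0,"y":0,"z":-1,"yaw":0},{"x":0,"y":0,"z":-1,"yaw":0},{"x":0,"y":0,"z":-1,"yaw":0},{"x":0,"y":0,"z":-1,"yaw":0}]'
python3 -m inch '[{"x":0,"y":0,"z":-0.4,"yaw":0},{"x":0.3,"y":0.7,"z":0,"yaw":0},{"x":0.33,"y":1,"z":0,"yaw":0},{"x":0.33,"y":1,"z":0,"yaw":0},{"x":0.33,"y":1,"z":0,"yaw":0}]'
python3 -m inch '[{"x":0.33,"y":1,"z":0,"yaw":0},{"x":0.33,"y":1,"z":0,"yaw":0},{"x":0.33,"y":1,"z":0,"yaw":0},{"x":0.33,"y":1,"z":0,"yaw":0},{"x":0.33,"y":1,"z":0,"yaw":0}]'
python3 go.py 0.494 -0.2622 0.165
```

```text
time_s: 8.92
tcp_pos: [0.4904, 0.0395, 0.1616]
eef_rot: [178.2, 0.3, -18.5]
contact_force: [0.6, -0.1, -2.3]
gripper_width: 0.0225
time_s: 9.33
tcp_pos: [0.4946, -0.0559, 0.1805]
eef_rot: [178.7, -0.2, -18.1]
contact_force: [0.8, -1.0, -2.2]
gripper_width: 0.0221
time_s: 9.75
tcp_pos: [0.4921, -0.1929, 0.1819]
eef_rot: [178.7, 0.0, -18.1]
contact_force: [0.5, -0.2, -2.1]
gripper_width: 0.0223
tool-frame full-scale units to target: [0.934 2.595 0.732]
```

```bash

python3 -m inch '[{"x":0.33,"y":0.9,"z":0.2,"yaw":0},{"x":0.33,"y":0.8,"z":0.3,"yaw":0},{"x":0.25,"y":0.6,"z":0.5,"yaw":0},{"x":0,"y":0,"z":0.3,"yaw":0},{"x":0,"y":0,"z":0,"yaw":0}]'
python3 go.py 0.494 -0.2622 0.144
python3 look.py s4 scene; python3 look.py d4 side
python3 -c "
import cv2,numpy as np
a=cv2.imread('pics/s4.png')[150:270,330:450];b=cv2.imread('pics/d4.png')[150:270,140:260]
cv2.imwrite('pics/c4.png',cv2.resize(np.hstack([a,b]),(800,400),interpolation=2))"
```

```text
time_s: 10.17
tcp_pos: [0.4931, -0.2627, 0.1473]
eef_rot: [178.7, 0.2, -18.4]
contact_force: [-0.1, 0.2, -2.6]
gripper_width: 0.0223
tool-frame full-scale units to target: [ 0.027 -0.033  0.133]
[ 0.4931 -0.2627  0.1473] [178.74   0.21 -18.43]
[ 0.4933 -0.2625  0.1479] [178.72   0.21 -18.39]
```

View pics/c4.png

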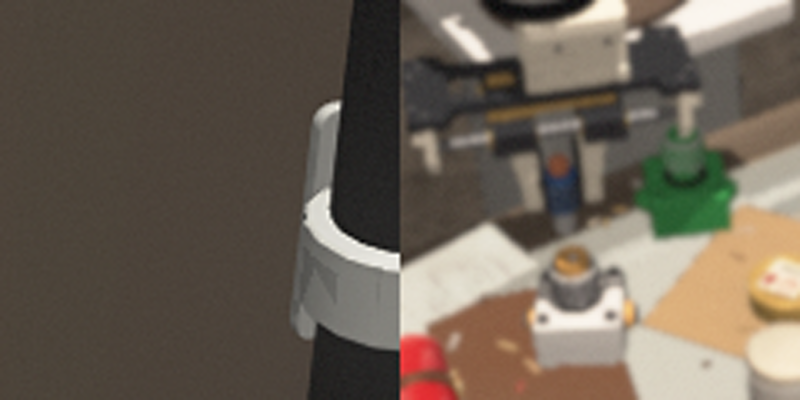

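```bash
python3 - <<'E'
from h import *
f=np.load("pics/d4.npz");p=f["p"].astype(int);u,v,X=cloud(f,f["d"])
P=f["pose"];rt=P[:3,0]
box=(u>178)&(u<205)&(v>190)&(v<245)
for lo in np.arange(.06,.16,.006):
    m=box&(X[:,2]>=lo)&(X[:,2]<lo+.006)
    q=X[m]
    if len(q)>2:
        l=q@rt;print("%.3f"%lo,len(q),"lat mid %.4f w %.4f"%((l.min()+l.max())/2,np.ptp(l)),"near pt",q[np.argmin((q-P[:3,3])@P[:3,2])].round(4))
print("expect coupler",np.array([.492,-.2622,.083])@rt,"plug",np.array([.491,-.2628,.11])@rt)
E
```

```text
0.060 32 lat mid 0.0740 w 0.0347 near pt [ 0.5066 -0.2743  0.0625]
0.066 26 lat mid 0.0755 w 0.0335 near pt [ 0.5069 -0.2736  0.0688]
0.072 59 lat mid 0.0748 w 0.0358 near pt [ 0.5078 -0.2703  0.0774]
0.078 40 lat mid 0.0754 w 0.0282 near pt [ 0.5082 -0.273   0.0789]
0.084 44 lat mid 0.0740 w 0.0247 near pt [ 0.5058 -0.2596  0.0897]
0.108 6 lat mid 0.0745 w 0.0088 near pt [ 0.4958 -0.2651  0.1135]
0.114 17 lat mid 0.0736 w 0.0127 near pt [ 0.4933 -0.2684  0.1195]
0.120 12 lat mid 0.0728 w 0.0140 near pt [ 0.4981 -0.2628  0.12  ]
0.132 13 lat mid 0.0757 w 0.0185 near pt [ 0.5007 -0.2646  0.1376]
0.138 35 lat mid 0.0783 w 0.0429 near pt [ 0.4963 -0.2826  0.1428]
0.144 49 lat mid 0.0789 w 0.0475 near pt [ 0.4998 -0.2836  0.1484]
0.150 46 lat mid 0.0799 w 0.0471 near pt [ 0.4958 -0.2858  0.1556]
0.156 60 lat mid 0.0798 w 0.0469 near pt [ 0.4964 -0.2832  0.1578]
expect coupler 0.07312811440519225 plug 0.07219033731105338
```

```bash

python3 -m inch '[{"x":0.07,"y":-0.02,"z":0.25,"yaw":0},{"x":0,"y":0,"z":0.2,"yaw":0},{"x":0,"y":0,"z":0.1,"yaw":0},{"x":0,"y":0,"z":0,"yaw":0}]'
python3 go.py 0.4947 -0.2621 0.129
```

```text
time_s: 10.6
tcp_pos: [0.4971, -0.2602, 0.1355]
eef_rot: [178.8, -0.0, -18.1]
contact_force: [0.1, -0.2, -1.9]
gripper_width: 0.0222
tool-frame full-scale units to target: [-0.066  0.094  0.263]
```

```bash

python3 -m inch '[{"x":-0.1,"y":0.1,"z":0.1,"yaw":0},{"x":0,"y":0,"z":0.05,"yaw":0},{"x":0,"y":0,"z":0,"yaw":0}]'
python3 go.py 0.4947 -0.2621 0.129
```

```text
time_s: 10.85
tcp_pos: [0.494, -0.2611, 0.1319]
eef_rot: [178.8, -0.1, -18.0]
contact_force: [-0.2, 0.1, -1.1]
gripper_width: 0.0224
tool-frame full-scale units to target: [0.038 0.026 0.118]
```

```bash

python3 -m inch '[{"x":0.03,"y":0.03,"z":0.1,"yaw":0},{"x":0,"y":0,"z":0.1,"yaw":0}]'
python3 -m inch '[{"x":0,"y":0,"z":0.1,"yaw":0}]'
python3 go.py 0.4947 -0.2621 0.12
```

```text
time_s: 11.02
tcp_pos: [0.4949, -0.2623, 0.1275]
eef_rot: [178.8, -0.2, -18.0]
contact_force: [-0.6, -0.4, -2.6]
gripper_width: 0.022
time_s: 11.1
tcp_pos: [0.4949, -0.2624, 0.1248]
eef_rot: [178.8, -0.2, -18.0]
contact_force: [-0.5, -0.7, -2.8]
gripper_width: 0.0224
tool-frame full-scale units to target: [-0.014 -0.013  0.193]
```

```bash

python3 -m inch '[{"x":0,"y":0,"z":0.1,"yaw":0},{"x":0,"y":0,"z":0.1,"yaw":0}]'
python3 -m inch '[{"x":0,"y":0,"z":0.1,"yaw":0},{"x":0,"y":0,"z":0.1,"yaw":0}]'
python3 go.py 0.4947 -0.2621 0.112
```

```text
time_s: 11.27
tcp_pos: [0.4949, -0.2627, 0.1195]
eef_rot: [178.8, -0.2, -18.0]
contact_force: [-1.2, 0.2, 5.3]
gripper_width: 0.0221
time_s: 11.43
tcp_pos: [0.4951, -0.2631, 0.1146]
eef_rot: [178.7, -0.2, -18.0]
contact_force: [-0.6, 1.0, -0.5]
gripper_width: 0.0223
tool-frame full-scale units to target: [-0.027 -0.034  0.102]
```

```bash

python3 -m inch '[{"x":0,"y":0,"z":0.09,"yaw":0}]'|grep -E "tcp|force"
python3 -m inch '[{"x":0,"y":0,"z":0.09,"yaw":0}]'|grep -E "tcp|force"
python3 -m inch '[{"x":0,"y":0,"z":0.08,"yaw":0}]'
```

```text
tcp_pos: [0.4949, -0.263, 0.1119]
contact_force: [-0.5, -0.4, -1.2]
tcp_pos: [0.4949, -0.2631, 0.1096]
contact_force: [-0.9, 1.1, 3.4]
time_s: 11.68
tcp_pos: [0.4954, -0.2632, 0.1079]
eef_rot: [178.7, -0.2, -18.0]
contact_force: [-1.0, 3.4, 9.7]
gripper_width: 0.0227
```

```bash

python3 -m inch '[{"x":0,"y":0,"z":0.08,"yaw":0}]'|grep -E "tcp|force"
python3 -m inch '[{"x":0,"y":0,"z":0.08,"yaw":0}]'|grep -E "tcp|force"
```

```text
tcp_pos: [0.4958, -0.2633, 0.1067]
contact_force: [-5.1, 3.4, 14.0]
tcp_pos: [0.4956, -0.2633, 0.1053]
contact_force: [-3.1, 4.0, 4.8]
```

```bash

python3 -m inch '[{"x":0,"y":0,"z":0.06,"yaw":0}]'|grep -E "tcp|force"
python3 look.py d5 side
python3 - <<'E'
from h import *
f=np.load("pics/d5.npz");u,v,X=cloud(f,f["d"])
rt=f["pose"][:3,0]
for lo in np.arange(.06,.10,.003):
    m=(u>178)&(u<208)&(v>190)&(v<260)&(X[:,2]>=lo)&(X[:,2]<lo+.003);q=X[m]
    if len(q)>2:l=q@rt;print("%.3f"%lo,len(q),"lat mid %.4f w %.4f"%((l.min()+l.max())/2,np.ptp(l)))
cv2.imwrite("pics/c5.png",cv2.resize(f["p"][170:270,140:260,::-1],None,fx=6,fy=6,interpolation=2))
E
```

```text
tcp_pos: [0.4953, -0.2631, 0.1039]
contact_force: [-1.6, 3.0, 5.0]
[ 0.4953 -0.2631  0.1039] [178.73  -0.27 -17.97]
0.060 12 lat mid 0.0747 w 0.0294
0.063 14 lat mid 0.0747 w 0.0339
0.066 14 lat mid 0.0729 w 0.0303
0.069 10 lat mid 0.0783 w 0.0282
0.072 18 lat mid 0.0758 w 0.0333
0.075 16 lat mid 0.0742 w 0.0358
0.078 14 lat mid 0.0767 w 0.0277
0.081 22 lat mid 0.0745 w 0.0336
0.084 30 lat mid 0.0741 w 0.0332
0.087 12 lat mid 0.0740 w 0.0255
0.090 7 lat mid 0.0768 w 0.0161
0.093 11 lat mid 0.0739 w 0.0332
0.096 10 lat mid 0.0809 w 0.0395
0.099 24 lat mid 0.0752 w 0.0554
```

View pics/c5.png

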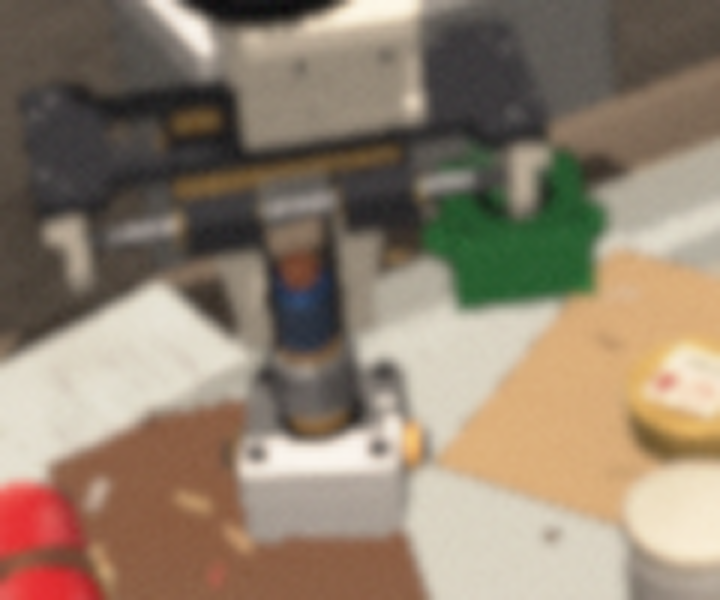

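The sleeve has sprung forward: brass shows below it again and the sleeve reads about 35 mm wide up to z 0.086. One more gentle nudge to feel the shoulder, then I'll release.

```bash

python3 -m inch '[{"x":0,"y":0,"z":0.05,"yaw":0}]'|grep -E "tcp|force"
python3 -m inch '[{"x":0,"y":0,"z":0.04,"yaw":0}]'|grep -E "tcp|force"
python3 -m inch '[{"x":0,"y":0,"z":0,"yaw":0},{"x":0,"y":0,"z":0,"yaw":0},{"x":0,"y":0,"z":0,"yaw":0},{"x":0,"y":0,"z":0,"yaw":0},{"x":0,"y":0,"z":0,"yaw":0}]' 0.6
python3 -m inch '[{"x":0,"y":0,"z":-0.4,"yaw":0},{"x":0,"y":0,"z":-0.8,"yaw":0},{"x":0,"y":0,"z":-1,"yaw":0},{"x":-0.3,"y":-0.7,"z":-1,"yaw":0},{"x":-0.4,"y":-1,"z":-0.6,"yaw":0}]'
python3 -m inch '[{"x":-0.4,"y":-0.9,"z":0,"yaw":0},{"x":-0.4,"y":-0.9,"z":0,"yaw":0},{"x":0,"y":0,"z":0,"yaw":0}]'
python3 look.py w6 wrist; python3 look.py s6 scene
python3 - <<'E'
from h import *
f=np.load("pics/w6.npz");u,v,X=cloud(f,f["d"])
m=(abs(X[:,0]-.4895)<.033)&(abs(X[:,1]+.26)<.033)&(X[:,2]>.03)&(X[:,2]<.14)&(v<200);Y=X[m];print(u[m].min(),u[m].max(),v[m].min(),v[m].max())
h=np.histogram(Y[:,2],np.arange(.036,.14,.003));print([(round(float(a),3),int(b)) for a,b in zip(h[1],h[0])])
for lo,hi in((.12,.14),(.108,.1175),(.08,.088)):
    q=Y[(Y[:,2]>lo)&(Y[:,2]<hi)];print(len(q),cv2.minAreaRect(np.float32(q[:,:2]*1000)),np.median(q[:,2]))
a=cv2.resize(f["p"][max(v[m].min()-40,0):v[m].min()+100,u[m].min()-40:u[m].min()+120],(400,350));s=np.load("pics/s6.npz")["p"][190:270,340:432]
cv2.imwrite("pics/c6.png",np.hstack([a,cv2.resize(s,(400,350))])[:,:,::-1])
E
```

```text
tcp_pos: [0.4954, -0.2631, 0.1029]
contact_force: [-3.8, 1.6, 6.0]
tcp_pos: [0.4955, -0.2632, 0.1026]
contact_force: [-5.3, 4.6, 15.6]
time_s: 12.57
tcp_pos: [0.4969, -0.2636, 0.1027]
eef_rot: [178.7, -0.5, -17.9]
contact_force: [-0.1, -0.5, 0.6]
gripper_width: 0.0502
time_s: 12.98
tcp_pos: [0.491, -0.2171, 0.1972]
eef_rot: [178.6, 0.1, -18.2]
contact_force: [1.4, 0.7, -0.1]
gripper_width: 0.0698
time_s: 13.23
tcp_pos: [0.4881, -0.1647, 0.2035]
eef_rot: [178.8, -0.5, -18.2]
contact_force: [-0.4, -0.4, 0.2]
gripper_width: 0.0701
[ 0.4881 -0.1647  0.2035] [178.75  -0.47 -18.16]
[ 0.4884 -0.1657  0.2036] [178.73  -0.48 -18.11]
319 397 138 199
[(0.036, 757), (0.039, 833), (0.042, 227), (0.045, 0), (0.048, 0), (0.051, 0), (0.054, 8), (0.057, 29), (0.06, 25), (0.063, 33), (0.066, 35), (0.069, 56), (0.072, 45), (0.075, 65), (0.078, 139), (0.081, 291), (0.084, 6), (0.087, 23), (0.09, 26), (0.093, 27), (0.096, 38), (0.099, 27), (0.102, 29), (0.105, 36), (0.108, 44), (0.111, 95), (0.114, 270), (0.117, 21), (0.12, 28), (0.123, 93), (0.126, 183), (0.129, 0), (0.132, 0), (0.135, 0)]
304 ((493.9765930175781, -261.6749572753906), (14.098353385925293, 14.07172679901123), 76.07227325439453) 0.12630376809854793
409 ((493.84771728515625, -262.1855773925781), (23.40199851989746, 23.436189651489258), 74.17351531982422) 0.1143950136533651
370 ((494.27288818359375, -259.1898498535156), (27.111791610717773, 35.211143493652344), 52.549808502197266) 0.0818364078165428
```

View pics/c6.png

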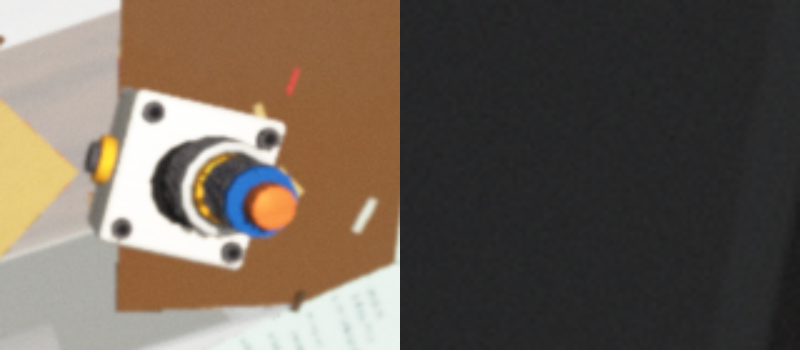

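```bash
python3 -c "
from plant import r
print(r.get_state()['contact_force'],r.close_job())"
```

```text
the job is handed in; nothing more can be done
[ 0.43999232 -0.21781254  0.3506993 ] None
```

The plug is in the coupler and, as far as I can measure, locked. I handed the job in after about 13 s of robot time; no verdict is reported.

**What I did**
- I gripped the sleeve and drew it down, and it stayed caught about 8.6 mm back after I let go.
- I took the plug from its stand and eased it into the coupler. The highest wrist reading was about 16 N, in the last nudge against the shoulder. The force dropped from 14 N to 5 N when the catch tripped and the sleeve came forward.
- I then released the plug and backed the arm away.

**Last checks, from the wrist camera**
- **Sleeve:** its top is back at z 0.083, the forward position.
- **Depth:** the grip top is at about 0.1145 and the dome top at 0.1265, which puts the shoulder on the rim to within about 1 mm.
- **Tilt:** the dome and grip centres agree to 0.5 mm, so the plug is upright.
- **Offset:** the plug stands about 6 mm from the block's axis; the limit is 9 mm. My sleeve pull shifted the floating coupler by about 6 mm.
- **Contact:** the wrist force reads zero to within noise.

**Not confirmed**
- The scene camera was blocked by the arm, so it gave no second view at the end.
- The valve travel can't be seen directly; I inferred it from the plug's depth.
- Drawing the sleeve back peaked at about 60 N at its hard stop. That was harder than needed, though well under the 120 N wrist limit.
- I didn't re-measure the jar, spool or tin. The arm never came near them, and the tin and jar looked undisturbed in the later pictures.

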